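# Put a core barrel away in the pedal-lid bin

## Task

Lay the longer of the two core barrels crosswise on the bin's sloping chute and let go, so that it rests against the closed lid. Then press the pedal down so that the lid opens and the barrel rolls into the bin, and ease the pedal slowly back up so that the lid comes down shut without slamming. Leave the short barrel and the two standing core bits where they are.

Things in the scene. Friction and masses are not known exactly. Their poses are not given: they have to be found in the camera images.
- bin: Grey sheet-metal bin fixed to the bench, 170 (x) x 140 (y) mm, walls 150 mm high, front wall 105 mm; 160 x 130 mm inside, inner floor 5 mm high. Origin: centre of its underside. x points from its front (the chute's side) to its back, z up, y to the left when looking along x. It stands with its front roughly towards the robot; the pedal is on its right (-y).
- chute_mid (a point): Point on the floor of the bin's steel chute, on its centre line, half-way up: x -170, y 0, z 121 mm in the bin's frame; a good spot to lay the barrel. The floor slopes down along bin +x, 0.15 rad, from 133 mm high at x -246 (open end) to 108 mm at x -83 (under the lid's front). 120 mm wide inside, side walls 24 mm high. A barrel laid across it (axis along bin y) rolls down to the lid.
- lid_front (a point): Middle of the lower front edge of the lid's skirt (40 mm deep, shuts the chute's low end): x -86, y 0, z 112 mm in the bin's frame when shut. A barrel resting against the shut lid has its axis at about x -112, z 137 mm. The lid's flat aluminium top is 156 mm high, 152 mm wide.
- lid (a joint): Lid angle, hinged at the bin's back: 0 shut, 0.67 rad fully up. Driven by the pedal: lid = 2.1 x pedal angle. The barrel passes under it from about 0.4 rad; keep it fully up for a second or so. Its weight shuts it hard if the pedal is let go or raised fast: easing the pad up at 20 to 40 mm/s is soft, over about 140 mm/s at any moment is a slam.
- pedal (a joint): Pedal lever angle: 0 up (lid shut), 0.32 rad fully down on its stop (lid fully up). Spring and lid weight return it; pressing at the pad takes about 5 to 9 N. It pivots about a level axis along bin y at x -70, z 45 mm in the bin's frame, 130 mm behind the pad's centre.
- pedal_pad (a point): Centre of the top face of the pedal's pad (65 mm along bin x, 55 mm along y, black rubber top), at the lever's front end. Pedal up: x -197, y -150, z 72 mm in the bin's frame, tilted 0.16 rad, front edge higher; fully pressed it is about 41 mm lower, tilted 0.16 rad the other way. The chute's side is 57 mm from the pad's edge; free space otherwise.
- long_barrel_center (a point): centre of the longer core barrel: plain brass-coloured tube, 50 mm in diameter, 100 mm long, 0.24 to 0.42 kg, lying level on the tray; its own y axis runs along the tube. It rolls about that axis, so its x and z axes may point anywhere
- short_barrel_center (a point): centre of the short barrel: the same tube but 60 mm long, in the tray's other seat (either seat may hold either barrel). Leave it alone
- tray: fixed flat perforated steel tray, 220 (x) x 135 (y) x 6 mm, origin at the centre of its underside. Two seats 115 mm apart along its x (x = -57.5 and +57.5 mm): in each a barrel lies along the tray's y between two ribs 6 mm high that keep it from rolling; the barrel's axis is 31 mm above the bench
- cup_a_mid (a point): brass-coloured cup-shaped core bit, 64 mm in diameter, 82 mm tall with its shank, standing on its rim on the bench between the bin and the tray's far end; point 30 mm above the bench. Leave it alone
- cup_b_mid (a point): the same kind of core bit, standing on the bench to the right of the pedal; point 30 mm above the bench. Leave it alone
There are look-alikes about, which are no part of the job. Leave any black, green or orange look-alike of the part that bears long_barrel_center alone.

How it is judged:
On the way, in this order (a step that is already met when the one before it is completed fails the run):
1. the long barrel lies released in the chute, rolled down against the shut lid (x of long_barrel_center in the frame of bin between -0.125 and -0.095 m and z of long_barrel_center in the frame of bin between 0.125 and 0.15 m and contact force between the fingers and long_barrel below 0.1 N and value of joint lid below 0.05 rad), for 0.2 s.
2. the pedal is pressed and the lid is up (over 0.45 rad) (value of joint lid above 0.45 rad and contact force between any of the fingers, the arm and pedal above 1 N), for 0.1 s.
At the end, for the whole second after the job is handed in: The long barrel lies at rest inside the bin (its centre within the bin's walls and under 90 mm above the bin's underside), the lid is shut (under 0.05 rad) and the pedal is back up (under 0.025 rad) (x of long_barrel_center in the frame of bin between -0.08 and 0.08 m and y of long_barrel_center in the frame of bin between -0.065 and 0.065 m and z of long_barrel_center in the frame of bin between 0 and 0.09 m and value of joint lid below 0.05 rad and value of joint pedal below 0.025 rad and linear speed of long_barrel below 0.03 m/s); the robot touches nothing.
It fails at once if the lid slams: it falls faster than 2.5 rad/s (velocity of joint lid below -2.5 rad/s).
It fails at once if the short barrel is moved by more than 25 mm (distance of short_barrel_center from where it was at the start of the episode above 0.025 m).
It fails at once if a standing core bit is moved by more than 25 mm (distance of any of cup_a_mid, cup_b_mid from where it was at the start of the episode above 0.025 m).
It also fails if it takes over 51 s, if anything falls off the work surface, if the arm or the gripper's body presses on something with over 40 N, if the wrist force passes 120 N, or if a joint passes its speed limit or range.

## Robot

A 6-joint arm with a two-finger parallel gripper is mounted at the origin on the work surface. World frame = base frame: x ahead of the robot, y to its left, z up, the work surface at z = 0. Lengths are in m, angles in rad, forces in N, time in s.
With the tool pointing down it reaches from about 0.375 to 0.975 m from the base axis. Payload 3.8 kg.
Tool frame: the origin (TCP) lies between the finger pads; the fingertips stand 14 mm ahead of it and the grasp point (between the pads) lies 5 mm behind it; x points along the fingers, y is the direction in which the jaws open and shut, and the axes are right-handed (so a half turn about x gives the same grasp; the last joint's range is limited). The gripper opens to 85 mm and grips with 20 to 120 N. Pads are 22 mm wide; open, the fingers measure 114 mm over their backs; the gripper's body (76 mm by 85 mm) begins 54 mm behind the grasp point. The pads swing forward as they close: fully open they stand 13 mm farther back than shut.
Start: joints at [1.3, 0.264, 1.604, -0, 1.274, -0.037], TCP at [0.156, 0.657, 0.211] pointing down, gripper open.
Joint ranges: [-2.63, 2.63], [-0.94, 2.18], [0.31, 2.57], [-1.31, 4.45], [0, 2.66], [-2.55, 2.55]. Speed limits (rad/s): [2.57, 2.57, 3.14, 3.14, 3.14, 3.14].

## Interface

Orientations are given as a unit quaternion [x, y, z, w].
In Python, from workcell import r gives the robot as it stands.
- The arm moves only by the tool carry_out, never from a script. Its argument "commands" is a list that holds one entry, the list of rows, each a list of 7 numbers: the closure in counts, from 0 (fully open) to 255 (shut), then the shift along the tool's x, y, z in m, then the turn, a rotation vector about the tool's x, y, z in degrees. In form: [[[hand, x, y, z, ax, ay, az], ...]]. A call has 1 to 10 rows; each row shifts and turns the commanded pose from where the row before left it, along the tool's axes as they then stand; what a row does not reach is not made up. A row lasts 1/12 s, in which the tool goes at most 41.7 mm and 7.16 degrees, less where a joint would pass 70% of its speed; a pose out of reach is approached as far as the arm can. A call with a gripper value outside its range is refused whole. The fingers move at their own pace and stop on an object; the grip force is fixed at half the most. Time passes only in rows, so rows that do not move let the fingers close. It gives the time, the measured TCP pose, the force and the opening at its end, in the units of the state.
- r.state(): the state, without advancing time (a new reading comes with each control period).
- r.capture(name): name is "side" or "top"; returns the picture (480x640x3 uint8, red, green, blue); there is no depth.
- r.camera_model(name): a dict with "vfov" (degrees; the focal length in pixels is half the picture's height over the tangent of half this angle, whatever the lens; pixels are square), "cx", "cy" (the principal point, pixels), "distortion" ([k1, k2, p1, p2, k3] as OpenCV has them; the pictures are not rectified), "cam_to_world" (4x4, takes a point from camera to world coordinates). Camera axes: x right, y down, z forward; pixel columns grow to the right and rows downward; lengths in m; the calibration is good to about 2 mm. A picture is of the moment at which its call begins. camera_model takes no time and is no camera call.
- r.finish_job(): hands the job in, once; it reports no verdict.
The state is a dict: "time": time; "qpos": joint angles; "dq": joint speeds; "joint_torque": joint torques, N m; "tcp_pos": TCP position; "ee_rot": TCP orientation; "wrist_force": force on the tool from outside, world axes, zero at the start; "wrist_torque": the same for the moment, N m; "finger_gap": finger opening in m.
Only numpy, scipy, OpenCV 4.12 (cv2) and the standard library are available. Lean on these libraries where they do the work, as an engineer would, in place of code of your own. Each camera call takes 0.05 s, during which the arm holds its last target.

## Working session

There is one attempt and no reset: what is moved stays moved. The work goes in short steps, Python scripts to look and compute and a tool call to move; the robot and the scene stay as the last step left them, time stands still between calls to the robot, and variables do not carry over. Pictures are saved under pics/ and viewed, and the job is handed in when it is done.

Besides the shell and the picture viewer there is one more tool, called after "Emit:" in YAML: its name, and indented under it one key for each argument. carry_out: Moves the arm, as the interface text tells. Its arguments: {"type":"object","properties":{"commands":{"type":"array"}},"required":["commands"]}

```bash
mkdir -p pics; ls
python3 - <<'E'
from workcell import r
import cv2
for n in ("top","side"):
    cv2.imwrite(f"pics/{n}0.png",r.capture(n)[:,:,::-1]); print(r.camera_model(n))
print(r.state())
E
```

```text
pics
{'vfov': 51.17889053119087, 'cx': 314.8458533551699, 'cy': 243.80192031396768, 'distortion': array([-0.05248961,  0.        ,  0.        ,  0.        ,  0.        ]), 'cam_to_world': array([[ 0.01154347, -0.99732685,  0.072152  ,  0.48331222],
       [-0.99982745, -0.01046191,  0.01534995, -0.05464717],
       [-0.01455407, -0.07231674, -0.99727552,  1.12483566],
       [ 0.        ,  0.        ,  0.        ,  1.        ]])}
{'vfov': 51.943137810730676, 'cx': 322.07011208055786, 'cy': 239.44504507240546, 'distortion': array([-0.05781985,  0.        ,  0.        ,  0.        ,  0.        ]), 'cam_to_world': array([[-9.86848900e-01, -1.00570119e-01,  1.26549987e-01,
         4.21043012e-01],
       [-1.61644485e-01,  6.11288831e-01, -7.74723838e-01,
         7.81292139e-01],
       [ 5.55475004e-04, -7.84991475e-01, -6.19506316e-01,
         7.59172465e-01],
       [ 0.00000000e+00,  0.00000000e+00,  0.00000000e+00,
         1.00000000e+00]])}
{'time': 0.1, 'qpos': array([ 1.30013478e+00,  2.64705041e-01,  1.60524514e+00,  4.11351075e-05,
        1.27369806e+00, -3.68949761e-02]), 'dq': array([ 4.28605835e-04,  4.22600847e-04, -4.50454056e-03,  7.92164639e-04,
       -8.60981611e-04,  5.97569625e-05]), 'joint_torque': array([-2.21815635e-04, -5.16710222e+01, -3.68590379e+01, -1.28597821e-04,
        6.38480647e-03, -3.58778095e-05]), 'tcp_pos': array([0.15615558, 0.65596648, 0.21026405]), 'ee_rot': array([ 0.08174905,  0.70240633, -0.08318116,  0.70215621]), 'wrist_force': array([ 0.52235171, -0.49057522, -0.8903599 ]), 'wrist_torque': array([ 0.00594197, -0.04148664,  0.07063714]), 'finger_gap': 0.08533356889667962}
```

View pics/top0.png

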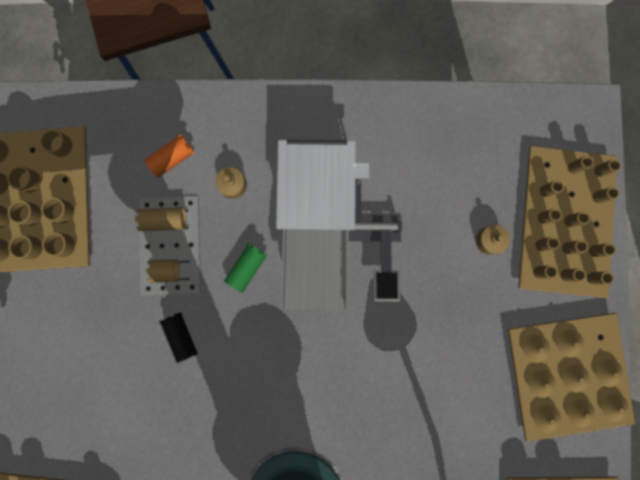

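View pics/side0.png

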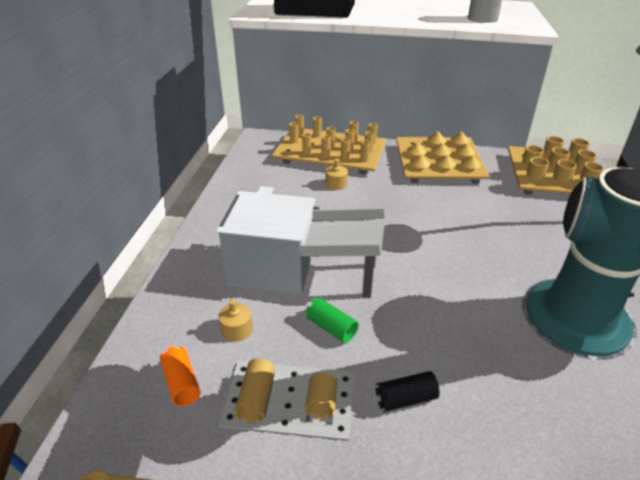

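Top view: the long brass barrel is at (162,219) in the tray and the short one at (163,271). The orange (169,155), green (245,268) and black (178,338) tubes are look-alikes. The core bits are at (230,182) and (492,239), the lid at (316,186), the chute at (314,270) and the pedal pad at (387,286). My choice is (162,219), and I'll check it with crops.

```bash
cat > h.py <<'E'
import numpy as np,cv2
from workcell import r
def K(m):
    f=240/np.tan(np.radians(m['vfov']/2)); return np.array([[f,0,m['cx']],[0,f,m['cy']],[0,0,1.]])
def ray(n,px):
    m=r.camera_model(n); p=cv2.undistortPoints(np.array(px,float).reshape(-1,1,2),K(m),m['distortion']).reshape(-1,2)
    T=m['cam_to_world']; d=np.c_[p,np.ones(len(p))]@T[:3,:3].T
    return T[:3,3],d
def plane(n,px,z):
    o,d=ray(n,px); return o+d*((z-o[2])/d[:,2])[:,None]
def proj(n,P):
    m=r.camera_model(n); T=np.linalg.inv(m['cam_to_world'])
    return cv2.projectPoints(np.array(P,float).reshape(-1,1,3),cv2.Rodrigues(T[:3,:3])[0],T[:3,3],K(m),m['distortion'])[0].reshape(-1,2)
E
python3 - <<'E'
import cv2,numpy as np
a=cv2.imread('pics/top0.png');b=cv2.imread('pics/side0.png')
c=cv2.resize(a[185:305,125:215],None,fx=5,fy=5,interpolation=2)
cv2.imwrite('pics/c1.png',c)
c=cv2.resize(a[130:320,265:410],None,fx=3.1,fy=3.1,interpolation=2)
cv2.imwrite('pics/c2.png',c)
c=cv2.resize(b[350:445,215:360],None,fx=5,fy=5,interpolation=2)
cv2.imwrite('pics/c3.png',c)
E
```

```text
(no output)
```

View pics/c1.png

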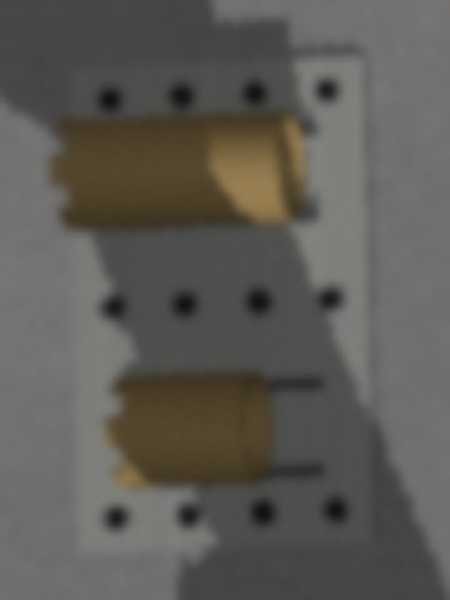

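View pics/c2.png

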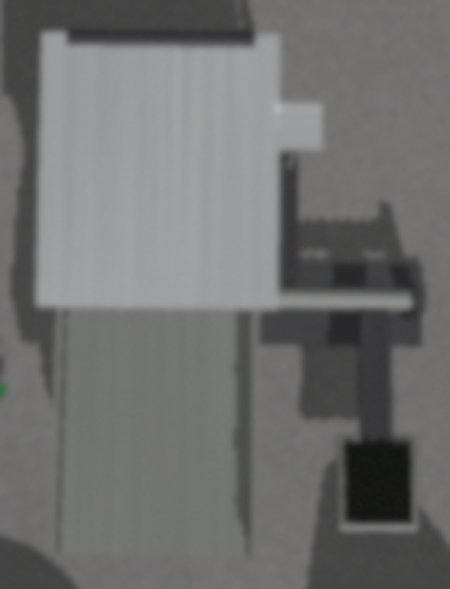

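View pics/c3.png

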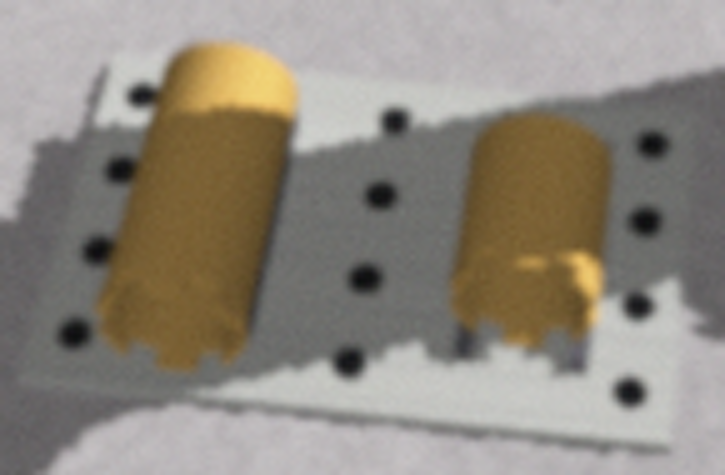

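The top crop shows the tray with the plain long barrel, centre about (162,219), as well as the short barrel. It also shows the lid, the chute and the black pedal pad. Next I'll measure them.

Run:
```python
from h import *
a=cv2.imread('pics/top0.png')
def back(pts,x0,y0,s): return (np.array(pts,float)+.5)/s-.5+[x0,y0]
# brass mask
h=cv2.cvtColor(a,cv2.COLOR_BGR2HSV)
m=((h[...,0]>12)&(h[...,0]<30)&(h[...,1]>90)).astype(np.uint8)
n,l,s,c=cv2.connectedComponentsWithStats(m)
for i in range(1,n):
    if s[i,4]>100 and s[i,0]>100 and s[i,0]<510 and s[i,1]>100:
        p=np.argwhere(l==i)[:,::-1].astype(np.float32)
        print(s[i],c[i],cv2.minAreaRect(p))
        if 120<c[i][0]<200:
            box=cv2.boxPoints(cv2.minAreaRect(p)); P=plane('top',box,.031); print(P.round(4),P.mean(0))
            print(np.linalg.norm(np.diff(P,axis=0),axis=1))
        else: print('cup',plane('top',[c[i]],.03))
t=plane('top',back([(78,68),(362,55),(378,545),(82,552)],125,185,5),.006); print('tray',t,t.mean(0),np.linalg.norm(np.diff(t,axis=0),axis=1))
hl=plane('top',back([(111,98),(327,90),(336,511),(116,517)],125,185,5),.006);print('holes',hl,hl.mean(0))
lid=plane('top',back([(41,33),(278,34),(281,306),(36,306)],265,130,3.1),.156);print('lid',lid,np.linalg.norm(np.diff(lid,axis=0),axis=1))
pad=plane('top',back([(346,442),(411,442),(411,521),(345,521)],265,130,3.1),.072);print('pad',pad,pad.mean(0),np.linalg.norm(np.diff(pad,axis=0),axis=1))
ch=plane('top',back([(58,552),(250,552)],265,130,3.1),.157);print('chute end top',ch)
```

```text
[216 168  30  30 689] [230.42089985 182.35558781] ((230.5, 182.5), (29.0, 29.0), 90.0)
cup [[0.69736982 0.15129137 0.03      ]]
[136 208  50  22 952] [161.29516807 218.70693277] ((160.5, 218.5), (21.0, 49.0), 90.0)
[[0.6382 0.3615 0.031 ]
 [0.639  0.251  0.031 ]
 [0.5922 0.2495 0.031 ]
 [0.5912 0.3596 0.031 ]] [0.61517164 0.30540293 0.031     ]
[0.11052186 0.04679674 0.11014949]
[477 225  33  29 739] [492.72530447 239.30717185] ((492.7299499511719, 239.1099853515625), (27.577163696289062, 32.24407196044922), 81.8698959350586)
cup [[ 0.57651216 -0.42821269  0.03      ]]
[147 260  32  22 595] [163.26386555 270.56638655] ((162.5917510986328, 270.5185852050781), (20.161001205444336, 31.285879135131836), 87.39744567871094)
[[0.5201 0.3333 0.031 ]
 [0.5241 0.2635 0.031 ]
 [0.4799 0.2602 0.031 ]
 [0.4758 0.3298 0.031 ]] [0.50000582 0.2967044  0.031     ]
[0.06990038 0.044321   0.06970386]
[  509   314   126   127 12368] [570.81791721 376.43022316] ((571.2630004882812, 376.45953369140625), (113.6627426147461, 110.6216049194336), 81.25383758544922)
cup [[ 0.27956957 -0.59708968  0.03      ]]

[... 383 characters left out ...]
0.65065565 0.34630622 0.006     ]
 [0.65499921 0.24690043 0.006     ]
 [0.4647738  0.23718312 0.006     ]
 [0.46064438 0.33719247 0.006     ]] [0.55776826 0.29189556 0.006     ]
lid [[ 0.75758822  0.03563597  0.156     ]
 [ 0.75806517 -0.1152137   0.156     ]
 [ 0.58426327 -0.11793815  0.156     ]
 [ 0.58272041  0.03566597  0.156     ]] [0.15085043 0.17382325 0.15361187]
pad [[ 0.50106651 -0.16790425  0.072     ]
 [ 0.50152627 -0.21186285  0.072     ]
 [ 0.44832829 -0.21192092  0.072     ]
 [ 0.44786415 -0.16742978  0.072     ]] [ 0.47469631 -0.18977945  0.072     ] [0.04396101 0.05319802 0.04449357]
chute end top [[ 0.42949082  0.01934099  0.157     ]
 [ 0.43096065 -0.09962862  0.157     ]]
```

```bash
cat >> h.py <<'E'
from scipy.spatial.transform import Rotation as R
def tgt(yaw,s=1):  # tool x down, tool y along s*(cos yaw, sin yaw)
    x=np.array([0,0,-1.]);y=s*np.array([np.cos(yaw),np.sin(yaw),0]);return np.c_[x,y,np.cross(x,y)]
def delta(pos,Rt):
    st=r.state();Rc=R.from_quat(st['ee_rot']).as_matrix()
    print('tcp',st['tcp_pos'].round(4),'turn deg (tool):',np.degrees(R.from_matrix(Rc.T@Rt).as_rotvec()).round(2),
     'shift cur axes',(Rc.T@(pos-st['tcp_pos'])).round(4),'shift tgt axes',(Rt.T@(pos-st['tcp_pos'])).round(4),'t',round(st['time'],2),'q',st['qpos'].round(3),'F',st['wrist_force'].round(1),'gap',round(st['finger_gap'],4))
E
python3 - <<'E'
from h import *
print(R.from_quat(r.state()['ee_rot']).as_matrix().round(3))
for s in(1,-1): delta(np.array([.615,.302,.16]),tgt(.047,s))
# checks in side view
b=np.array([.672,-.040,0]);Bz=R.from_euler('z',.003).as_matrix()
pts=[(-.246,.06,.157),(-.246,-.06,.157),(-.086,0.076,.156),(-.086,-.076,.156),(.086,.076,.156),(-.197,-.15,.072)]
W=[b+Bz@np.array(p) for p in pts]
W+=[(.615-np.sin(.047)*t,.302+t,.031) for t in(-.05,0,.05)]
for n in('side','top'):
    im=cv2.imread(f'pics/{n}0.png');P=proj(n,W);print(P.round(0).tolist())
    for p in P: cv2.circle(im,tuple(int(v) for v in p.round()),2,(0,0,255),-1)
    cv2.imwrite(f'pics/{n}chk.png',cv2.resize(im[170:450,200:410] if n=='side' else im[130:320,120:410],None,fx=2.1 if n=='side' else 2.7,fy=2.1 if n=='side' else 2.7,interpolation=2))
E
```

```text
[[-0.001  0.232  0.973]
 [-0.002  0.973 -0.232]
 [-1.    -0.002 -0.   ]]
tcp [0.1562 0.656  0.2103] turn deg (tool): [7.391e+01 7.000e-02 1.100e-01] shift cur axes [ 0.0507 -0.2379  0.5284] shift tgt axes [0.0503 0.4417 0.3751] t 0.1 q [ 1.3    0.265  1.605  0.     1.274 -0.037] F [ 0.5 -0.5 -0.9] gap 0.0853
tcp [0.1562 0.656  0.2103] turn deg (tool): [-1.0609e+02 -1.1000e-01  8.0000e-02] shift cur axes [ 0.0507 -0.2379  0.5284] shift tgt axes [ 0.0503 -0.4417 -0.3751] t 0.1 q [ 1.3    0.265  1.605  0.     1.274 -0.037] F [ 0.5 -0.5 -0.9] gap 0.0853
[[382.0, 243.0], [386.0, 208.0], [301.0, 240.0], [314.0, 198.0], [217.0, 232.0], [365.0, 214.0], [262.0, 366.0], [256.0, 389.0], [249.0, 415.0]]
[[283.0, 310.0], [346.0, 310.0], [276.0, 227.0], [354.0, 227.0], [278.0, 140.0], [387.0, 285.0], [184.0, 218.0], [162.0, 219.0], [140.0, 219.0]]
```

View pics/sidechk.png

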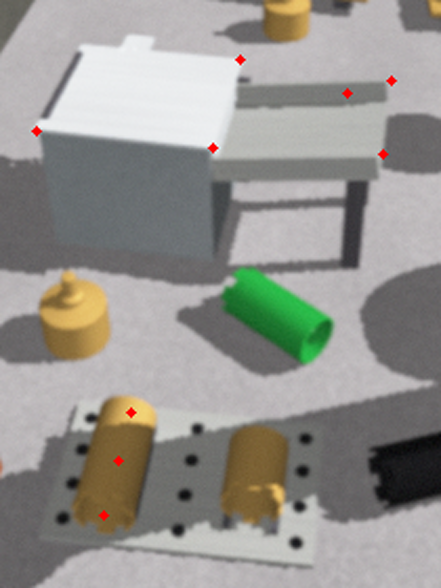

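View pics/topchk.png

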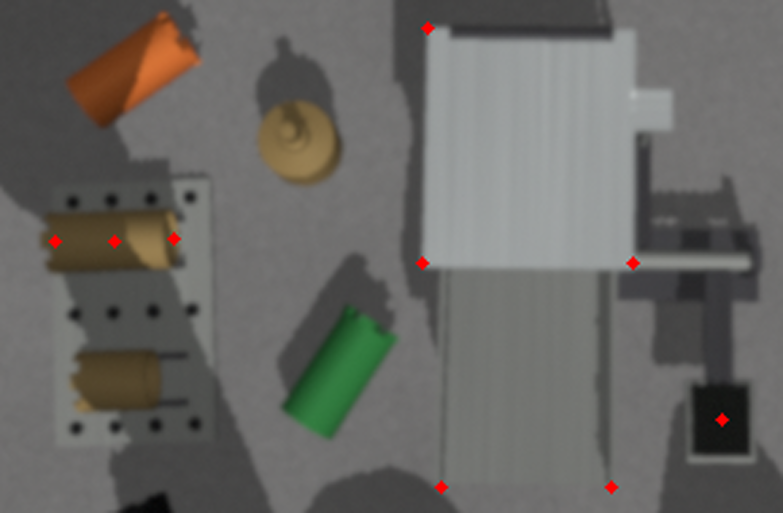

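Projected points match in both views to about 2 mm. Estimates: bin origin (0.672, -0.040), yaw about 0. Barrel centre (0.615, 0.302), yaw 0.047. Now I'll reach for it.

Emit:
carry_out:
  commands:
    - [[0, 0, 0, 0, 7.1, 0, 0], [0, 0, 0, 0, 7.1, 0, 0], [0, 0, 0, 0, 7.1, 0, 0], [0, 0, 0, 0, 7.1, 0, 0], [0, 0, 0, 0, 7.1, 0, 0], [0, 0, 0, 0, 7.1, 0, 0], [0, 0, 0, 0, 7.1, 0, 0], [0, 0, 0, 0, 7.1, 0, 0], [0, 0, 0, 0, 7.1, 0, 0], [0, 0, 0, 0, 7.1, 0, 0]]

```text
time: 0.93
tcp_pos: [0.1563, 0.6562, 0.2107]
ee_rot: [0.476, 0.522, -0.477, 0.523]
wrist_force: [0.2, -0.1, 0.1]
finger_gap: 0.0855
```

Emit:
carry_out:
  commands:
    - [[0, 0, 0, 0, 2.9, 0, 0], [0, 0, 0.03, 0.025, 0, 0, 0], [0, 0, 0.03, 0.025, 0, 0, 0], [0, 0, 0.03, 0.025, 0, 0, 0], [0, 0, 0.03, 0.025, 0, 0, 0], [0, 0, 0.03, 0.025, 0, 0, 0], [0, 0, 0.03, 0.025, 0, 0, 0], [0, 0, 0.03, 0.025, 0, 0, 0], [0, 0, 0.03, 0.025, 0, 0, 0], [0, 0, 0.03, 0.025, 0, 0, 0]]

```text
time: 1.77
tcp_pos: [0.4377, 0.443, 0.211]
ee_rot: [0.488, 0.512, -0.488, 0.512]
wrist_force: [-0.1, 0.5, 0.7]
finger_gap: 0.0853
```

```bash
python3 -c "
from h import *
delta(np.array([.615,.302,.16]),tgt(.047))"
```

```text
tcp [0.4377 0.443  0.211 ] turn deg (tool): [0.02 0.03 0.04] shift cur axes [0.0509 0.1705 0.1492] shift tgt axes [0.051  0.1705 0.1491] t 1.77 q [0.751 0.167 1.722 0.    1.254 0.704] F [-0.1  0.5  0.7] gap 0.0853
```

Emit:
carry_out:
  commands:
    - [[0, 0.0085, 0.0285, 0.025, 0, 0, 0], [0, 0.0085, 0.0285, 0.025, 0, 0, 0], [0, 0.0085, 0.0285, 0.025, 0, 0, 0], [0, 0.0085, 0.0285, 0.025, 0, 0, 0], [0, 0.0085, 0.0285, 0.025, 0, 0, 0], [0, 0.0085, 0.0285, 0.025, 0, 0, 0], [0, 0, 0, 0, 0, 0, 0], [0, 0, 0, 0, 0, 0, 0]]

```text
time: 2.43
tcp_pos: [0.6151, 0.3006, 0.1585]
ee_rot: [0.488, 0.511, -0.49, 0.51]
wrist_force: [-0.4, 0.7, -0.0]
finger_gap: 0.0857
```

```bash
python3 -c "
from h import *
delta(np.array([.615,.302,.026]),tgt(.047))
im=r.capture('side')[:,:,::-1]
cv2.imwrite('pics/s1.png',cv2.resize(im[250:470,180:400],None,fx=2.7,fy=2.7))
"
```

```text
tcp [0.6151 0.3006 0.1585] turn deg (tool): [-0.2   0.06  0.17] shift cur axes [ 0.1325  0.0003 -0.0015] shift tgt axes [ 0.1325 -0.     -0.0014] t 2.43 q [0.418 0.318 1.634 0.    1.193 0.375] F [-0.4  0.7 -0. ] gap 0.0857
```

View pics/s1.png

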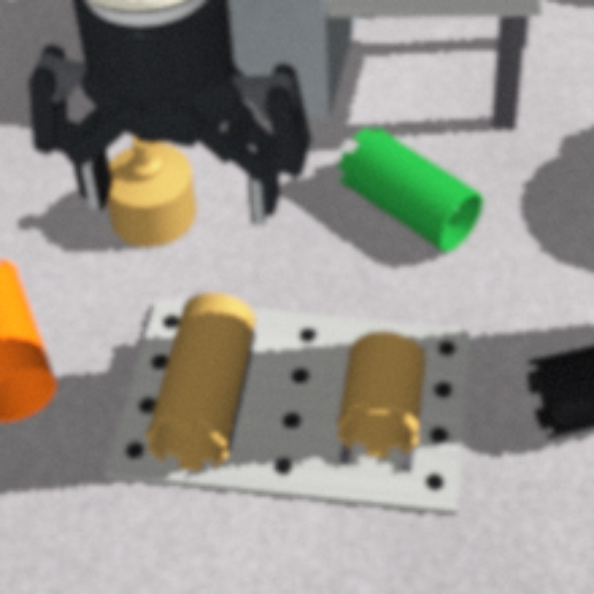

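The open jaws are above the long barrel and span it; the short barrel at crop (380,390) is clear of the fingers. Now I'll go down and grip.

Emit:
carry_out:
  commands:
    - [[0, 0.03, 0, -0.0015, 0, 0, 0], [0, 0.03, 0, 0, 0, 0, 0], [0, 0.03, 0, 0, 0, 0, 0], [0, 0.02, 0, 0, 0, 0, 0], [0, 0.0125, 0, 0, 0, 0, 0], [0, 0.01, 0, 0, 0, 0, 0], [0, 0, 0, 0, 0, 0, 0], [0, 0, 0, 0, 0, 0, 0]]

```text
time: 3.15
tcp_pos: [0.6146, 0.3052, 0.0287]
ee_rot: [0.488, 0.512, -0.488, 0.512]
wrist_force: [0.4, -0.1, -0.3]
finger_gap: 0.0856
```

Emit:
carry_out:
  commands:
    - [[255, 0, 0, 0, 0, 0, 0], [255, 0, 0, 0, 0, 0, 0], [255, 0, 0, 0, 0, 0, 0], [255, 0, 0, 0, 0, 0, 0], [255, 0, 0, 0, 0, 0, 0], [255, 0, 0, 0, 0, 0, 0], [255, 0, 0, 0, 0, 0, 0], [255, 0, 0, 0, 0, 0, 0], [255, 0, 0, 0, 0, 0, 0], [255, 0, 0, 0, 0, 0, 0]]

```text
time: 3.98
tcp_pos: [0.6181, 0.3062, 0.036]
ee_rot: [0.491, 0.511, -0.485, 0.513]
wrist_force: [-7.1, -2.1, 26.8]
finger_gap: 0.0002
```

```bash
python3 -c "
from h import *
print(r.state())
im=r.capture('side')[:,:,::-1]
cv2.imwrite('pics/s2.png',cv2.resize(im[250:470,180:400],None,fx=2.7,fy=2.7))
im=r.capture('top')[:,:,::-1]
cv2.imwrite('pics/t2.png',cv2.resize(im[100:320,100:400],None,fx=2.5,fy=2.5))
"
```

```text
{'time': 3.9833, 'qpos': array([4.23637662e-01, 4.32567255e-01, 1.72189296e+00, 5.08331958e-04,
       9.78800087e-01, 3.76354215e-01]), 'dq': array([ 1.86013759e-03,  4.24948245e-04,  1.82119949e-05, -5.52700818e-04,
        1.30455012e-03,  1.26681030e-03]), 'joint_torque': array([-7.18055684e-01, -3.87303364e+01, -2.41901833e+01, -2.25754534e-01,
       -2.52803519e+00,  5.07312900e-03]), 'tcp_pos': array([0.6181459 , 0.3062331 , 0.03596124]), 'ee_rot': array([ 0.49089444,  0.51063791, -0.48532233,  0.51257567]), 'wrist_force': array([-7.09258223, -2.10590218, 26.75814044]), 'wrist_torque': array([-3.50586546e-01,  1.23575534e+00,  3.42363883e-04]), 'finger_gap': 0.00021071262351602004}
```

View pics/s2.png

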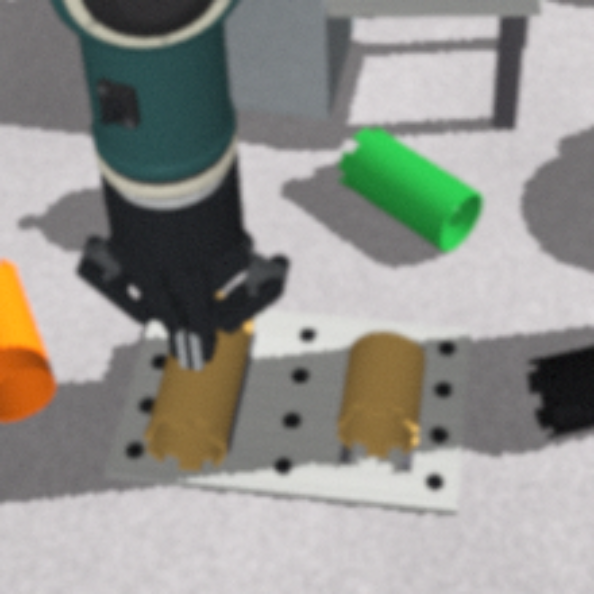

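View pics/t2.png

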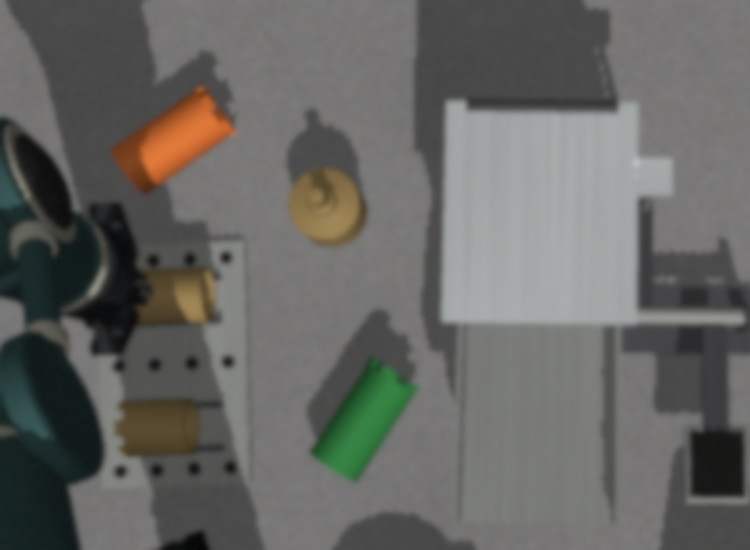

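The jaws closed above the barrel: gap 0, fingertips on the barrel's top at crop (190,360) in the side view. The barrel has not moved. I'll compare the real fingertip position with the reported one.

```bash
python3 -c "
from h import *
st=r.state();Rc=R.from_quat(st['ee_rot']).as_matrix()
for d in(-.005,0,.014): print(d,proj('side',[st['tcp_pos']+Rc[:,0]*d]),proj('top',[st['tcp_pos']+Rc[:,0]*d]))
# s1 posture: open
t=np.array([.6151,.3006,.1585])
for s in(-1,1):
  for z in(.0,-.014,.02): print(s,z,proj('side',[t+[s*.0425,0,z]]))
im=cv2.imread('pics/s1.png')
o,d=ray('side',[[214,326],[275.5,331.5],[190/2.7+180,362/2.7+250]])
for dd in d:
  for y in(.28,.29,.30,.31): print(y,(o+dd*((y-o[1])/dd[1])).round(4))
"
```

```text
-0.005 [[253.07491504 387.55518247]] [[158.66822403 216.57963941]]
0 [[253.31146368 389.28264301]] [[159.39236599 216.84828897]]
0.014 [[253.96490548 394.04938655]] [[161.38608644 217.58789783]]
-1 0.0 [[275.63954341 343.9120956 ]]
-1 -0.014 [[276.16923175 349.69557723]]
-1 0.02 [[274.86249299 335.40940976]]
1 0.0 [[223.236582   336.89309023]]
1 -0.014 [[224.34871648 342.6722157 ]]
1 0.02 [[221.60606347 328.40146885]]
0.28 [0.6802 0.28   0.1571]
0.29 [0.675  0.29   0.1691]
0.3 [0.6698 0.3    0.1811]
0.31 [0.6646 0.31   0.1931]
0.28 [0.5775 0.28   0.1633]
0.29 [0.5743 0.29   0.1752]
0.3 [0.5712 0.3    0.1871]
0.31 [0.5681 0.31   0.1989]
0.28 [0.6331 0.28   0.011 ]
0.29 [0.6289 0.29   0.0259]
0.3 [0.6247 0.3    0.0408]
0.31 [0.6204 0.31   0.0557]
```

Emit:
carry_out:
  commands:
    - [[255, -0.02, 0, 0, 0, 0, 0], [255, -0.03, 0, 0, 0, 0, 0], [255, -0.02, 0, 0, 0, 0, 0], [255, 0, 0, 0, 0, 0, 0], [255, 0, 0, 0, 0, 0, 0]]

```text
time: 4.5
tcp_pos: [0.6161, 0.305, 0.1004]
ee_rot: [0.49, 0.511, -0.487, 0.512]
wrist_force: [0.3, 0.1, -0.8]
finger_gap: -0.0
```

```bash
python3 -c "
from h import *
st=r.state();Rc=R.from_quat(st['ee_rot']).as_matrix();print(st['tcp_pos'],st['time'],st['finger_gap'],st['wrist_force'])
im=r.capture('side')[:,:,::-1].copy();cv2.imwrite('pics/s3raw.png',im)
for d in(0,.014): print(proj('side',[st['tcp_pos']+Rc[:,0]*d]))
im=cv2.resize(im[270:430,190:350],None,fx=3.7,fy=3.7,interpolation=2)
cv2.imwrite('pics/s3.png',im)
"
```

```text
[0.61610315 0.30497922 0.10044383] 4.5 -2.0921498383350623e-05 [ 0.30570047  0.11612889 -0.79422329]
[[251.22842094 365.5862591 ]]
[[251.9648932  370.85168079]]
```

View pics/s3.png

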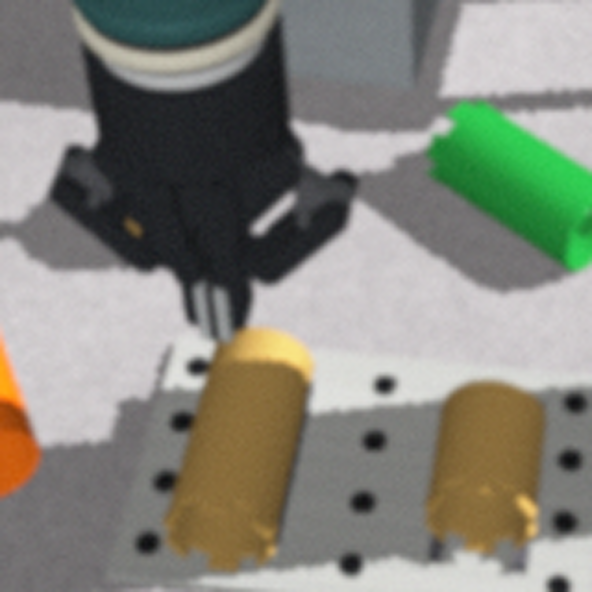

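The reported height disagrees with the picture: the real fingertips stand about 34 mm higher than the reported TCP implies, which agrees with where they touched the barrel top. I'll allow for this by going 34 mm lower, and since the lateral move is relative, any bias there cancels.

Emit:
carry_out:
  commands:
    - [[0, -0.01, 0, 0, 0, 0, 0], [0, 0, 0, 0, 0, 0, 0], [0, 0, 0, 0, 0, 0, 0], [0, 0, 0, 0, 0, 0, 0], [0, 0, 0, 0, 0, 0, 0], [0, 0, 0, 0, 0, 0, 0], [0, 0, 0, 0, 0, 0, 0], [0, 0.03, 0, 0, 0, 0, 0], [0, 0.03, 0, 0, 0, 0, 0], [0, 0.02, 0, 0, 0, 0, 0]]

```text
time: 5.38
tcp_pos: [0.6135, 0.3039, 0.0258]
ee_rot: [0.487, 0.512, -0.489, 0.511]
wrist_force: [-0.9, -0.3, -0.7]
finger_gap: 0.0856
```

Emit:
carry_out:
  commands:
    - [[0, 0.01, 0, 0, 0, 0, 0], [0, 0.008, 0, 0, 0, 0, 0], [0, 0.008, 0, 0, 0, 0, 0], [0, 0.006, 0, 0, 0, 0, 0], [0, 0, 0, 0, 0, 0, 0], [0, 0, 0, 0, 0, 0, 0]]

```text
time: 5.88
tcp_pos: [0.615, 0.3046, -0.0034]
ee_rot: [0.488, 0.512, -0.488, 0.512]
wrist_force: [0.2, 0.2, -0.6]
finger_gap: 0.0855
```

```bash
python3 -c "
from h import *
delta(np.array([.615,.302,-.008]),tgt(.047))
im=r.capture('side')[:,:,::-1].copy()
im=cv2.resize(im[270:430,190:350],None,fx=3.7,fy=3.7,interpolation=2)
cv2.imwrite('pics/s4.png',im)
"
```

```text
tcp [ 0.615   0.3046 -0.0034] turn deg (tool): [ 0.01 -0.02 -0.05] shift cur axes [ 0.0046 -0.0001  0.0026] shift tgt axes [ 0.0046 -0.0001  0.0026] t 5.88 q [0.424 0.476 1.742 0.    0.922 0.376] F [ 0.2  0.2 -0.6] gap 0.0855
```

View pics/s4.png

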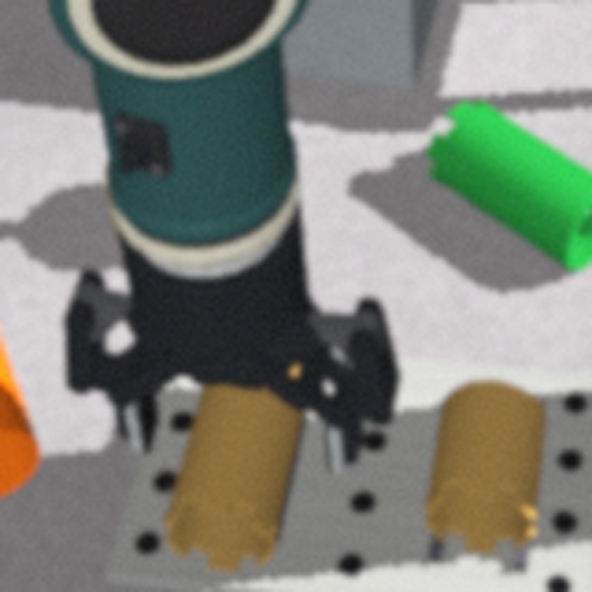

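The fingers now straddle the long barrel (tips at crop (140,445) and (335,465)). I'll go 4 mm lower and close.

Emit:
carry_out:
  commands:
    - [[0, 0.004, 0, 0, 0, 0, 0], [0, 0, 0, 0, 0, 0, 0], [255, 0, 0, 0, 0, 0, 0], [255, 0, 0, 0, 0, 0, 0], [255, 0, 0, 0, 0, 0, 0], [255, 0, 0, 0, 0, 0, 0], [255, 0, 0, 0, 0, 0, 0], [255, 0, 0, 0, 0, 0, 0], [255, 0, 0, 0, 0, 0, 0]]

```text
time: 6.68
tcp_pos: [0.6155, 0.3046, -0.0073]
ee_rot: [0.489, 0.511, -0.487, 0.512]
wrist_force: [2.8, -0.2, 2.8]
finger_gap: 0.0482
```

Emit:
carry_out:
  commands:
    - [[255, -0.01, 0, 0, 0, 0, 0], [255, -0.015, 0, 0, 0, 0, 0], [255, -0.015, 0, 0, 0, 0, 0], [255, 0, 0, 0, 0, 0, 0]]

```text
time: 7.02
tcp_pos: [0.6168, 0.3056, 0.0364]
ee_rot: [0.49, 0.511, -0.486, 0.512]
wrist_force: [0.7, 1.3, -2.6]
finger_gap: 0.0486
```

```bash
python3 -c "
from h import *
delta(np.array([.615,.302,-.008]),tgt(.047))
im=r.capture('side')[:,:,::-1].copy()
im=cv2.resize(im[270:430,190:350],None,fx=3.7,fy=3.7,interpolation=2)
cv2.imwrite('pics/s5.png',im)
"
```

```text
tcp [0.6168 0.3056 0.0364] turn deg (tool): [ 0.01 -0.13 -0.3 ] shift cur axes [ 0.0444 -0.0022  0.0036] shift tgt axes [ 0.0444 -0.002   0.0035] t 7.02 q [0.424 0.431 1.723 0.    0.982 0.376] F [ 0.7  1.3 -2.6] gap 0.0486
```

View pics/s5.png

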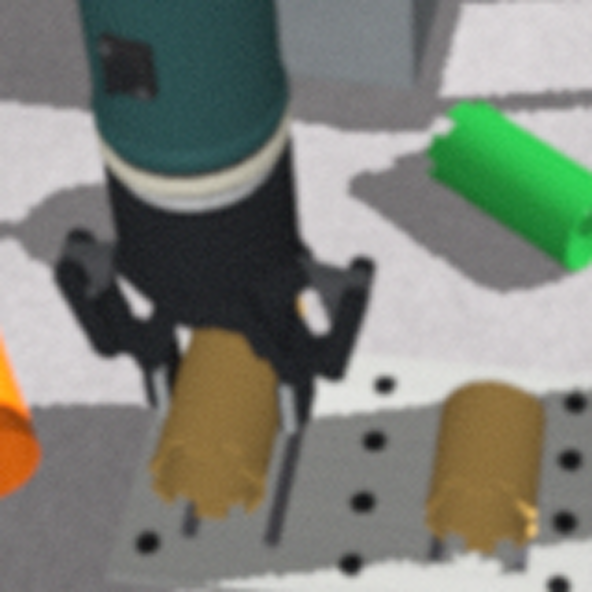

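Barrel held (gap 48.5 mm), seat empty under it. Lifting and carrying over to the chute.

Emit:
carry_out:
  commands:
    - [[255, -0.025, 0, 0, 0, 0, 0], [255, -0.035, 0, 0, 0, 0, 0], [255, -0.035, 0, 0, 0, 0, 0], [255, -0.03, 0, 0, 0, 0, 0], [255, -0.02, 0, 0, 0, 0, 0], [255, 0, 0, 0, 2.5, 0, 0], [255, 0, 0, 0, 0, 0, 0]]

```text
time: 7.65
tcp_pos: [0.6156, 0.3049, 0.1797]
ee_rot: [0.501, 0.5, -0.498, 0.501]
wrist_force: [0.2, -0.1, -3.9]
finger_gap: 0.0487
```

```bash
python3 -c "
from h import *
delta(np.array([.5025,-.0374,.185]),tgt(.003))"
```

```text
tcp [0.6156 0.3049 0.1797] turn deg (tool): [-0.03 -0.1  -0.22] shift cur axes [-0.0064 -0.1139  0.342 ] shift tgt axes [-0.0053 -0.1141  0.342 ] t 7.65 q [0.424 0.303 1.614 0.    1.221 0.421] F [ 0.2 -0.1 -3.9] gap 0.0487
```

Emit:
carry_out:
  commands:
    - [[255, 0, -0.006, 0.018, 0, 0, 0], [255, 0, -0.012, 0.036, 0, 0, 0], [255, 0, -0.012, 0.036, 0, 0, 0], [255, 0, -0.012, 0.036, 0, 0, 0], [255, 0, -0.012, 0.036, 0, 0, 0], [255, 0, -0.012, 0.036, 0, 0, 0], [255, 0, -0.012, 0.036, 0, 0, 0], [255, 0, -0.012, 0.036, 0, 0, 0], [255, 0, -0.012, 0.036, 0, 0, 0], [255, 0, -0.008, 0.024, 0, 0, 0]]

```text
time: 8.48
tcp_pos: [0.5026, -0.0286, 0.1751]
ee_rot: [0.498, 0.502, -0.5, 0.5]
wrist_force: [1.0, -0.1, -2.9]
finger_gap: 0.0483
```

Emit:
carry_out:
  commands:
    - [[255, -0.005, -0.004, 0.012, 0, 0, 0], [255, 0, 0, 0, 0, 0, 0], [255, 0, 0, 0, 0, 0, 0], [255, 0, 0, 0, 0, 0, 0]]

```text
time: 8.82
tcp_pos: [0.5019, -0.0371, 0.1817]
ee_rot: [0.499, 0.501, -0.499, 0.501]
wrist_force: [1.1, 0.0, -4.3]
finger_gap: 0.0483
```

```bash
python3 -c "
from h import *
delta(np.array([.5025,-.0374,.111]),tgt(.003))
im=r.capture('side')[:,:,::-1].copy();cv2.imwrite('pics/s6raw.png',im)
cv2.imwrite('pics/s6.png',cv2.resize(im[80:330,200:450],None,fx=2.4,fy=2.4,interpolation=2))
im=r.capture('top')[:,:,::-1].copy();cv2.imwrite('pics/t6raw.png',im)
cv2.imwrite('pics/t6.png',cv2.resize(im[130:330,220:420],None,fx=3,fy=3,interpolation=2))
"
```

```text
tcp [ 0.5019 -0.0371  0.1817] turn deg (tool): [ 0.06 -0.05  0.02] shift cur axes [0.0707 0.0007 0.0003] shift tgt axes [0.0707 0.0006 0.0003] t 8.82 q [-1.240e-01 -4.200e-02  1.998e+00  1.000e-03  1.186e+00 -1.280e-01] F [ 1.1  0.  -4.3] gap 0.0483
```

View pics/s6.png

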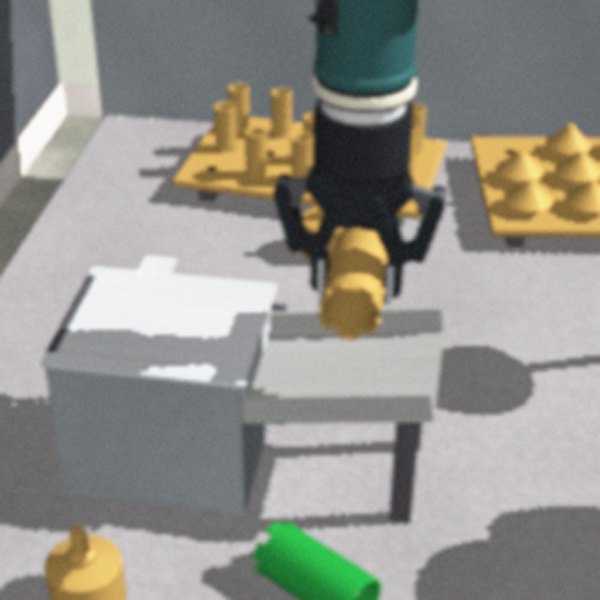

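View pics/t6.png

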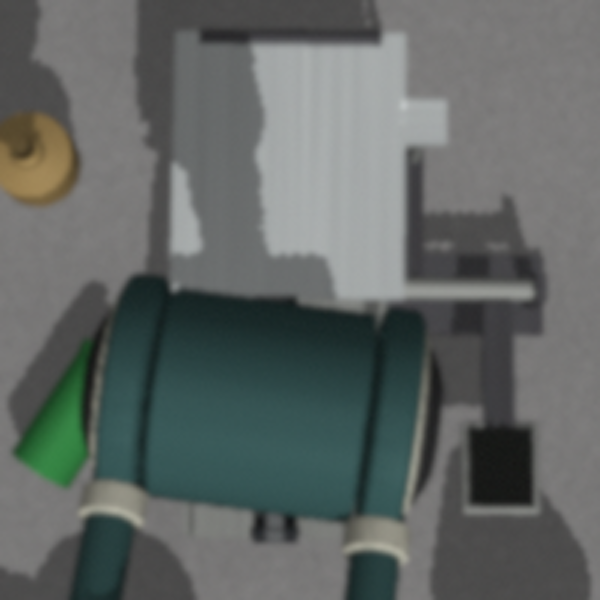

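```bash
python3 -c "
from h import *
for z in (.18,.2,.21,.22,.23): print(z,proj('side',[[.5014,.0103,z],[.5014,-.0897,z]]).round(1).tolist())
im=cv2.imread('pics/s6raw.png')
h=cv2.cvtColor(im,cv2.COLOR_BGR2HSV);m=((h[...,0]>12)&(h[...,0]<30)&(h[...,1]>110)).astype(np.uint8)
n,l,s,c=cv2.connectedComponentsWithStats(m[160:240,325:370]); print(s,c)
"
```

```text
0.18 [[345.0, 226.8], [350.9, 198.9]]
0.2 [[345.3, 218.6], [351.3, 191.0]]
0.21 [[345.5, 214.3], [351.5, 186.9]]
0.22 [[345.6, 210.1], [351.6, 182.8]]
0.23 [[345.8, 205.8], [351.8, 178.6]]
[[   0    0   45   80 2448]
 [   1    0    9   17  107]
 [  41    4    4    6   18]
 [   9   14   28   47 1027]] [[22.47222222 42.30269608]
 [ 4.70093458  8.85046729]
 [42.77777778  7.11111111]
 [22.31256086 36.58033106]]
```

Both views show the barrel held crosswise over the chute. The near end, seen at about (347,208), was predicted at (346,210), so it agrees to about 5 mm. I'll lower it and feel for contact.

Emit:
carry_out:
  commands:
    - [[255, 0.02, 0, 0, 0, 0, 0], [255, 0.02, 0, 0, 0, 0, 0], [255, 0.012, 0, 0, 0, 0, 0], [255, 0.008, 0, 0, 0, 0, 0], [255, 0.006, 0, 0, 0, 0, 0], [255, 0, 0, 0, 0, 0, 0], [255, 0, 0, 0, 0, 0, 0]]

```text
time: 9.5
tcp_pos: [0.5021, -0.0378, 0.1162]
ee_rot: [0.499, 0.501, -0.499, 0.501]
wrist_force: [0.2, -0.1, -3.7]
finger_gap: 0.0483
```

Emit:
carry_out:
  commands:
    - [[255, 0.002, 0, 0, 0, 0, 0], [255, 0.001, 0, 0, 0, 0, 0], [255, 0, 0, 0, 0, 0, 0]]

```text
time: 9.75
tcp_pos: [0.5022, -0.0382, 0.1135]
ee_rot: [0.499, 0.501, -0.499, 0.501]
wrist_force: [-0.6, -0.4, -3.6]
finger_gap: 0.0485
```

```bash
python3 -c "
from h import *
delta(np.array([.5025,-.0374,.108]),tgt(.003))
im=r.capture('side')[:,:,::-1].copy();cv2.imwrite('pics/s7raw.png',im)
cv2.imwrite('pics/s7.png',cv2.resize(im[130:280,280:430],None,fx=4,fy=4,interpolation=2))
"
```

```text
tcp [ 0.5022 -0.0382  0.1135] turn deg (tool): [ 0.03  0.01 -0.06] shift cur axes [ 0.0055  0.0003 -0.0008] shift tgt axes [ 0.0055  0.0003 -0.0008] t 9.75 q [-0.125  0.023  2.068 -0.     1.05  -0.129] F [-0.6 -0.4 -3.6] gap 0.0485
```

View pics/s7.png

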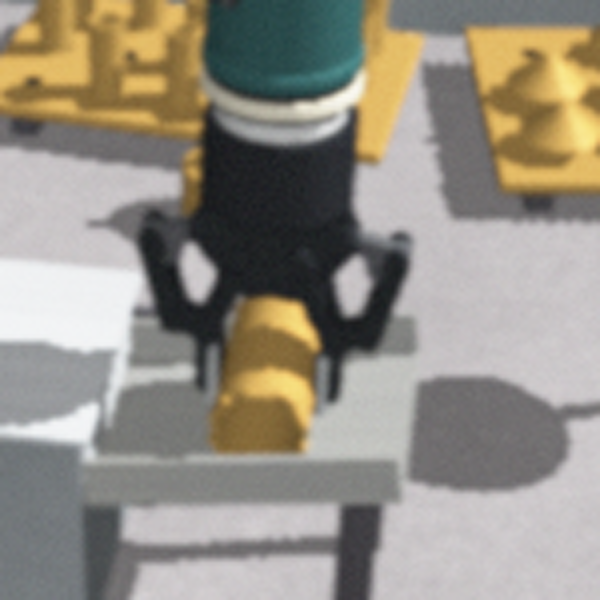

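The barrel is down between the side walls: the near wall's top edge, at crop row 455, hides its underside. I'll keep lowering in small steps.

Emit:
carry_out:
  commands:
    - [[255, 0.0015, 0, 0, 0, 0, 0], [255, 0.0015, 0, 0, 0, 0, 0], [255, 0, 0, 0, 0, 0, 0]]

```text
time: 10.05
tcp_pos: [0.5015, -0.0381, 0.1097]
ee_rot: [0.499, 0.501, -0.499, 0.501]
wrist_force: [0.3, 0.5, -4.6]
finger_gap: 0.0483
```

Emit:
carry_out:
  commands:
    - [[255, 0.0015, 0, 0, 0, 0, 0], [255, 0.0015, 0, 0, 0, 0, 0], [255, 0, 0, 0, 0, 0, 0]]

```text
time: 10.3
tcp_pos: [0.5019, -0.0381, 0.1083]
ee_rot: [0.499, 0.501, -0.499, 0.501]
wrist_force: [-3.1, 0.1, 5.1]
finger_gap: 0.0483
```

Contact felt (+9 N change) at the expected height. I'll release.

Emit:
carry_out:
  commands:
    - [[255, -0.001, 0, 0, 0, 0, 0], [0, 0, 0, 0, 0, 0, 0], [0, 0, 0, 0, 0, 0, 0], [0, 0, 0, 0, 0, 0, 0], [0, 0, 0, 0, 0, 0, 0], [0, 0, 0, 0, 0, 0, 0], [0, 0, 0, 0, 0, 0, 0], [0, 0, 0, 0, 0, 0, 0]]

```text
time: 10.97
tcp_pos: [0.5022, -0.0381, 0.1082]
ee_rot: [0.499, 0.501, -0.499, 0.501]
wrist_force: [1.6, 0.3, 0.5]
finger_gap: 0.0855
```

Emit:
carry_out:
  commands:
    - [[0, -0.01, 0, 0, 0, 0, 0], [0, -0.015, 0, 0, 0, 0, 0], [0, -0.02, 0, 0, 0, 0, 0], [0, -0.03, 0, 0, 0, 0, 0], [0, -0.03, 0, 0, 0, 0, 0], [0, -0.02, 0, 0, 0, 0, 0], [0, 0, 0, 0, 0, 0, 0]]

```text
time: 11.55
tcp_pos: [0.5049, -0.0384, 0.2396]
ee_rot: [0.501, 0.498, -0.497, 0.504]
wrist_force: [0.9, 0.2, 0.4]
finger_gap: 0.0853
```

```bash
python3 -c "
from h import *
delta(np.array([.475,-.19,.15]),tgt(.003))
im=r.capture('side')[:,:,::-1].copy();cv2.imwrite('pics/s8raw.png',im)
cv2.imwrite('pics/s8.png',cv2.resize(im[130:330,200:430],None,fx=3,fy=3,interpolation=2))
"
```

```text
tcp [ 0.5049 -0.0384  0.2396] turn deg (tool): [ 0.04  0.07 -0.55] shift cur axes [ 0.0895 -0.0313  0.1514] shift tgt axes [ 0.0896 -0.0303  0.1515] t 11.55 q [-0.125 -0.083  1.928 -0.     1.286 -0.129] F [0.9 0.2 0.4] gap 0.0853
```

View pics/s8.png

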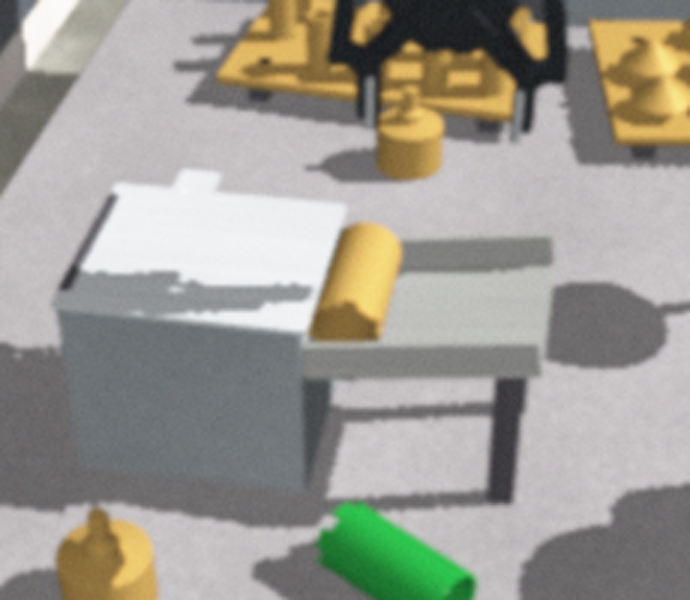

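The side view shows the barrel rolled down against the shut lid (crop (355,285)), lying crosswise. Next: shut the fingers and move over the pedal pad.

Emit:
carry_out:
  commands:
    - [[255, 0, -0.005, 0.02, 0, 0, 0], [255, 0, -0.007, 0.035, 0, 0, 0], [255, 0, -0.007, 0.035, 0, 0, 0], [255, 0, -0.007, 0.035, 0, 0, 0], [255, 0, -0.003, 0.025, 0, 0, 0], [255, 0.02, 0, 0, 0, 0, 0], [255, 0.04, 0, 0, 0, 0, 0], [255, 0.03, 0, 0, 0, 0, 0], [255, 0.02, 0, 0, 0, 0, 0], [255, 0, 0, 0, 0, 0, 0]]

```text
time: 12.43
tcp_pos: [0.4677, -0.1859, 0.1163]
ee_rot: [0.498, 0.505, -0.501, 0.496]
wrist_force: [-0.6, -0.1, 0.3]
finger_gap: -0.0002
```

Emit:
carry_out:
  commands:
    - [[255, 0.01, 0, 0, 0, 0, 0], [255, 0.01, 0, 0, 0, 0, 0], [255, 0.01, 0, 0, 0, 0, 0], [255, 0, 0, 0, 0, 0, 0], [255, 0, 0, 0, 0, 0, 0]]

```text
time: 12.85
tcp_pos: [0.4732, -0.188, 0.0929]
ee_rot: [0.499, 0.501, -0.499, 0.501]
wrist_force: [-1.1, 0.1, 0.3]
finger_gap: -0.0001
```

```bash
python3 -c "
from h import *
delta(np.array([.475,-.188,.052]),tgt(.003))
im=r.capture('side')[:,:,::-1].copy();cv2.imwrite('pics/s9raw.png',im)
cv2.imwrite('pics/s9.png',cv2.resize(im[100:280,280:460],None,fx=3.3,fy=3.3,interpolation=2))
im=r.capture('top')[:,:,::-1].copy()
cv2.imwrite('pics/t9.png',cv2.resize(im[180:340,290:450],None,fx=3,fy=3,interpolation=2))
"
```

```text
tcp [ 0.4732 -0.188   0.0929] turn deg (tool): [ 0.04 -0.01  0.02] shift cur axes [0.0409 0.0018 0.    ] shift tgt axes [ 0.0409  0.0018 -0.    ] t 12.85 q [-0.427  0.059  2.073  0.     1.01  -0.431] F [-1.1  0.1  0.3] gap -0.0001
```

View pics/s9.png

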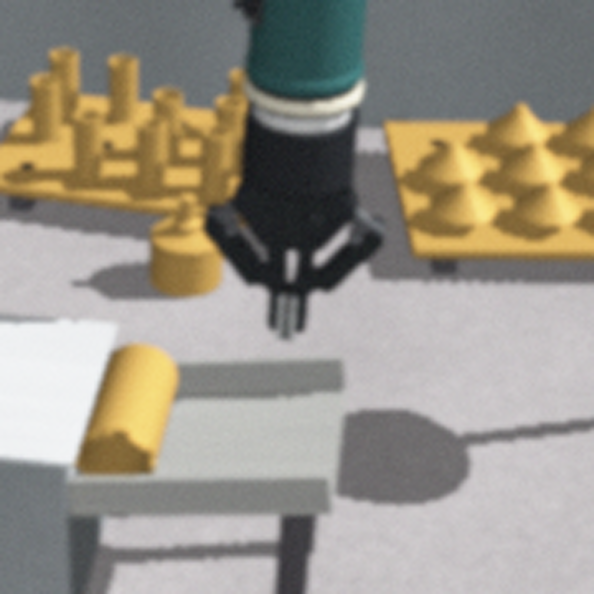

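View pics/t9.png

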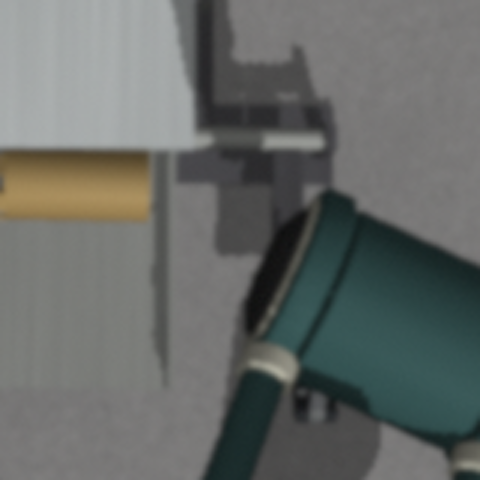

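The shut fingertips at side (367,201) are where predicted above the pad, and the barrel still rests on the lid. Going down to touch.

Emit:
carry_out:
  commands:
    - [[255, 0.015, 0.001, 0, 0, 0, 0], [255, 0.012, 0.001, 0, 0, 0, 0], [255, 0.004, 0, 0, 0, 0, 0], [255, 0.003, 0, 0, 0, 0, 0], [255, 0, 0, 0, 0, 0, 0]]

```text
time: 13.37
tcp_pos: [0.4747, -0.1878, 0.0582]
ee_rot: [0.499, 0.501, -0.499, 0.5]
wrist_force: [-0.1, 0.4, 0.1]
finger_gap: -0.0002
```

Emit:
carry_out:
  commands:
    - [[255, 0.003, 0, 0, 0, 0, 0], [255, 0.003, 0, 0, 0, 0, 0], [255, 0.003, 0, 0, 0, 0, 0], [255, 0.003, 0, 0, 0, 0, 0], [255, 0, 0, 0, 0, 0, 0]]

```text
time: 13.78
tcp_pos: [0.4752, -0.1884, 0.0473]
ee_rot: [0.499, 0.501, -0.499, 0.501]
wrist_force: [-2.0, 0.2, 6.1]
finger_gap: 0.0002
```

Emit:
carry_out:
  commands:
    - [[255, 0.004, 0, 0, 0, 0, 0], [255, 0.004, 0, 0, 0, 0, 0], [255, 0.004, 0, 0, 0, 0, 0], [255, 0.004, 0, 0, 0, 0, 0], [255, 0.004, 0, 0, 0, 0, 0], [255, 0.004, 0, 0, 0, 0, 0], [255, 0.003, 0, 0, 0, 0, 0], [255, 0.002, 0, 0, 0, 0, 0], [255, 0, 0, 0, 0, 0, 0]]

```text
time: 14.53
tcp_pos: [0.4745, -0.1885, 0.0182]
ee_rot: [0.499, 0.501, -0.5, 0.501]
wrist_force: [-3.6, -0.6, 7.6]
finger_gap: -0.0
```

```bash
python3 -c "
from h import *
delta(np.array([.475,-.188,.011]),tgt(.003))
im=r.capture('side')[:,:,::-1].copy()
cv2.imwrite('pics/s10.png',cv2.resize(im[100:300,200:420],None,fx=3,fy=3,interpolation=2))
"
```

```text
tcp [ 0.4745 -0.1885  0.0182] turn deg (tool): [0.06 0.02 0.09] shift cur axes [ 0.0072  0.0005 -0.0005] shift tgt axes [ 0.0072  0.0005 -0.0005] t 14.53 q [-4.260e-01  1.630e-01  2.121e+00 -1.000e-03  8.590e-01 -4.290e-01] F [-3.6 -0.6  7.6] gap -0.0
```

View pics/s10.png

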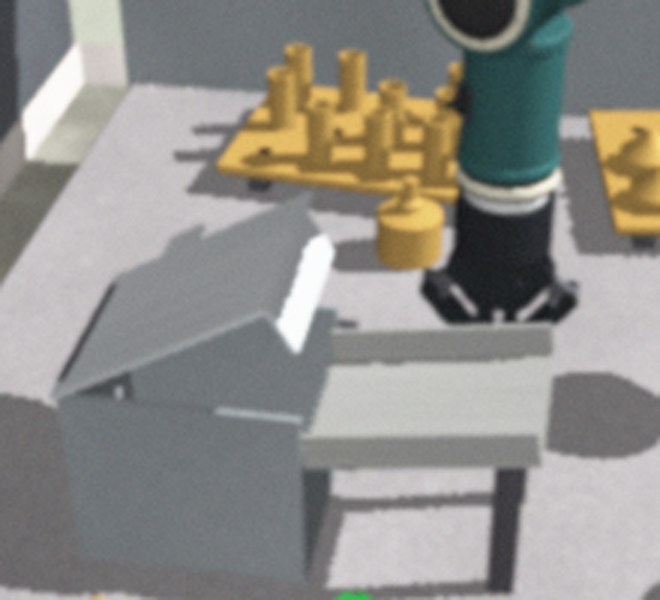

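The lid is wide open and the barrel is gone from the chute. I'll press slightly further, hold a second, then ease up at about 24 mm/s.

Emit:
carry_out:
  commands:
    - [[255, 0.002, 0, 0, 0, 0, 0], [255, 0.002, 0, 0, 0, 0, 0], [255, 0, 0, 0, 0, 0, 0], [255, 0, 0, 0, 0, 0, 0], [255, 0, 0, 0, 0, 0, 0], [255, 0, 0, 0, 0, 0, 0], [255, 0, 0, 0, 0, 0, 0], [255, 0, 0, 0, 0, 0, 0], [255, 0, 0, 0, 0, 0, 0], [255, 0, 0, 0, 0, 0, 0]]

```text
time: 15.42
tcp_pos: [0.4748, -0.1885, 0.0147]
ee_rot: [0.499, 0.501, -0.499, 0.501]
wrist_force: [-2.9, -0.8, 6.8]
finger_gap: -0.0001
```

Emit:
carry_out:
  commands:
    - [[255, -0.001, 0, 0, 0, 0, 0], [255, -0.002, 0, 0, 0, 0, 0], [255, -0.002, 0, 0, 0, 0, 0], [255, -0.002, 0, 0, 0, 0, 0], [255, -0.002, 0, 0, 0, 0, 0], [255, -0.002, 0, 0, 0, 0, 0], [255, -0.002, 0, 0, 0, 0, 0], [255, -0.002, 0, 0, 0, 0, 0], [255, -0.002, 0, 0, 0, 0, 0], [255, -0.002, 0, 0, 0, 0, 0]]

```text
time: 16.25
tcp_pos: [0.4747, -0.1885, 0.0338]
ee_rot: [0.499, 0.501, -0.499, 0.501]
wrist_force: [-3.9, -0.3, 6.5]
finger_gap: -0.0
```

Emit:
carry_out:
  commands:
    - [[255, -0.002, 0, 0, 0, 0, 0], [255, -0.002, 0, 0, 0, 0, 0], [255, -0.002, 0, 0, 0, 0, 0], [255, -0.002, 0, 0, 0, 0, 0], [255, -0.002, 0, 0, 0, 0, 0], [255, -0.002, 0, 0, 0, 0, 0], [255, -0.002, 0, 0, 0, 0, 0], [255, -0.002, 0, 0, 0, 0, 0], [255, -0.002, 0, 0, 0, 0, 0], [255, -0.002, 0, 0, 0, 0, 0]]

```text
time: 17.08
tcp_pos: [0.4753, -0.1882, 0.0531]
ee_rot: [0.499, 0.501, -0.499, 0.501]
wrist_force: [-0.3, 0.6, -0.6]
finger_gap: 0.0002
```

Emit:
carry_out:
  commands:
    - [[255, -0.002, 0, 0, 0, 0, 0], [255, -0.002, 0, 0, 0, 0, 0], [255, -0.002, 0, 0, 0, 0, 0], [255, -0.002, 0, 0, 0, 0, 0], [255, -0.002, 0, 0, 0, 0, 0], [255, -0.002, 0, 0, 0, 0, 0], [255, -0.002, 0, 0, 0, 0, 0], [255, -0.002, 0, 0, 0, 0, 0], [255, -0.002, 0, 0, 0, 0, 0], [255, -0.002, 0, 0, 0, 0, 0]]

```text
time: 17.92
tcp_pos: [0.4753, -0.1882, 0.0732]
ee_rot: [0.499, 0.501, -0.499, 0.501]
wrist_force: [-0.6, 0.1, 0.6]
finger_gap: -0.0002
```

Contact ended at about z 0.052, pedal up. Now I'll retreat and check.

Emit:
carry_out:
  commands:
    - [[255, -0.02, 0, 0, 0, 0, 0], [255, -0.03, 0, 0, 0, 0, 0], [255, -0.03, 0, 0, 0, 0, 0], [255, -0.03, 0, 0.015, 0, 0, 0], [255, -0.02, 0, 0.03, 0, 0, 0], [255, 0, 0, 0.03, 0, 0, 0], [255, 0, 0, 0.03, 0, 0, 0], [255, 0, 0, 0.02, 0, 0, 0], [255, 0, 0, 0, 0, 0, 0], [255, 0, 0, 0, 0, 0, 0]]

```text
time: 18.75
tcp_pos: [0.4754, -0.3138, 0.2028]
ee_rot: [0.5, 0.501, -0.5, 0.5]
wrist_force: [0.4, 1.0, 0.1]
finger_gap: -0.0001
```

```bash
python3 -c "
from h import *
im=r.capture('side')[:,:,::-1].copy();cv2.imwrite('pics/s11.png',im)
im=r.capture('top')[:,:,::-1].copy();cv2.imwrite('pics/t11.png',im)
print(r.state()['time'])
"
```

```text
18.85
```

View pics/s11.png

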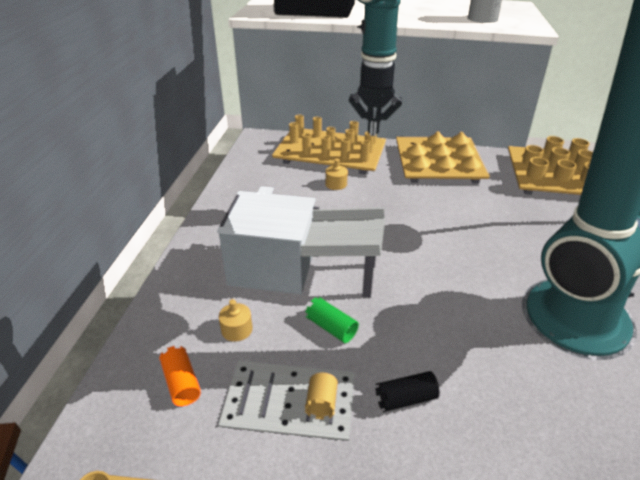

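View pics/t11.png

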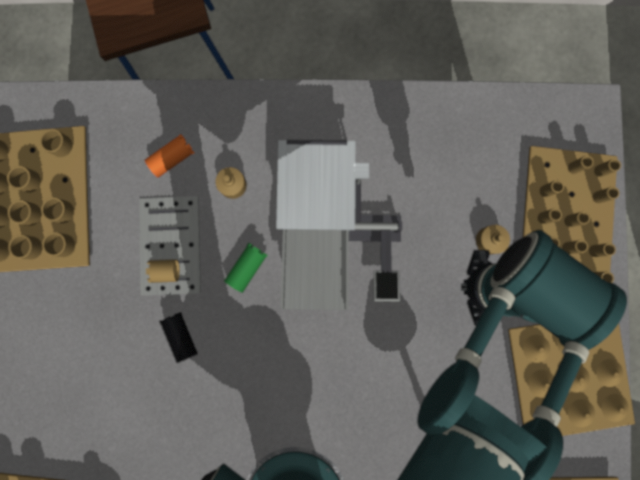

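Both views show the lid shut at (316,186) top, the pedal pad back up at (387,286), and the chute and long seat empty. The short barrel (163,271) and the bits (230,182) and (492,239) are where they started, and the arm is clear of everything. Handing in.

```bash
python3 -c "
from h import *
print(r.finish_job())"
```

```text
the job is handed in; nothing more can be done
None
```

I laid the long barrel crosswise on the chute and let go; it rolled down and rested against the shut lid. I then pressed the pedal, the lid opened and the barrel left the chute. After about a second I eased the pedal up at about 24 mm/s. The job was handed in at about 18.9 s of the 51 s allowed; no verdict is reported.

**Last checks:** the pictures show the lid shut, the pedal pad back up, and the chute and the long barrel's seat empty. The short barrel, both core bits and the look-alikes look unmoved, and the arm is clear of everything. I could not see the barrel inside the closed bin, so its being there is inferred from the empty chute. I had no direct reading of lid speed, so a soft close is inferred from the easing rate.

**What failed or disagreed:**
- **First grasp:** it missed because the fingertips stood about 34 mm higher than the reported tool position implied. The shut fingers pushed on the top of the long barrel with about 27 N, without visibly moving it. I measured the offset from the side view, allowed for it, and the second grasp held.
- **Position before laying:** the side view differed from my prediction by about 5 mm, so I lowered the barrel until I felt contact.

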